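# Roll the thick setting master under the comparator's contact

### The job

Set the bench comparator on its thick master: of the two plain steel cylinders lying on the comparator's base, roll the thicker one with the fingertips, never lifting it off the base, until it lies along the white line, centred on it, under the raised dial contact. Then push the lift lever beside the dial fully down so that the contact comes down on top of the cylinder, and draw clear. Do not lower the lever before the cylinder is on the line, and leave the thinner cylinder and the other things where they are.

Things in the scene. Friction and masses are not known exactly. Their poses are not given: they have to be found in the camera images.
- comparator: bench dial comparator, fixed to the table: base slab of black granite 206 x 220 mm, a column at the far end, an arm holding a dial over the base. Origin on the table under the base's middle; x runs along the line towards the column, y to the left as one faces the dial, z up. The slab's top is at z = +30 mm; a white line 2 mm wide lies on it at y = 0, x = -102 to +47 mm
- line_mid (a point): the point of the white line at x = -30 mm, y = 0, z = +30 mm of the comparator
- dial_face (a point): centre of the round dial's face, 56 mm across, at x = +6, y = 0, z = +137 mm of the comparator, looking to -x. Nothing of the head stands nearer the robot than it. Dial top at z = 175 mm; stem clamp and arm behind and below it, z = 75 to 109; column 24 mm thick (foot 50 mm) at x = +77, up to z = 196
- thick_master: the thicker of two plain ground steel cylinders lying on the base, one each side of the line (either side), nearly parallel to it, 40 to 70 mm from it: 30 mm diameter, 130 mm long, about 0.7 kg. Origin at its centre on the axis, x along the axis. Rolls without slipping, stays where it is left; pushed sideways by its top it travels half as far as the fingertip
- thin_master: the thinner cylinder, 22 mm diameter, 130 mm long, about 0.38 kg, on the other side of the line; same frame. To be left alone
- lift_lever (a joint): lift lever's angle: 0 = raised, as found (to the right and 45 degrees up), 1.05 = fully down at its stop (15 degrees below level). Its axis runs along the comparator's x through x = +18, y = -27, z = +92 mm. It stays where it is left, takes about 2 N at the knob, and lowers the dial contact evenly by 12 mm
- lever_knob (a point): centre of the black ball knob, 18 mm diameter, at the end of the 65 mm lever on the right side of the dial (-y of the comparator); push it down from above; it goes down by 63 mm, swinging out to the right by up to 19 mm
- dial_contact: sprung steel foot under the dial, a flat disc 12 mm across, over the line at x = +18 mm of the comparator; origin at the centre of its underside. Raised, it is 69 mm above the table (9 mm over the top of the thick cylinder); lowered it would reach 57 mm, so it presses on that cylinder with about 3 N
- ring_gauge: steel ring, 55 mm across, 18 mm high, lying on the far left of the base; leave it. Origin: centre of its underside
- gauge_block_4: steel block 35 x 15 x 20 mm standing on the far right of the base; leave it. Origin: centre of its underside
- v_block_1: steel V block 40 x 45 x 36 mm on the table, left; leave it. Origin: centre of its underside
- v_block_2: second V block of the same size, beyond the first; leave it. Origin: centre of its underside
- oil_bottle: cream oil bottle with a pointed red cap, 38 mm across, 112 mm high, on the table, far left; leave it. Origin: centre of its underside
- plug_gauge: thin plug gauge, 14 mm thick, 96 mm long, lying on the table to the right; leave it. Origin: centre of its underside
There are look-alikes about, which are no part of the job. What is shaped like the thick_master but blue is not meant.

How it is judged:
By the outcome, as a careful person would: the job done as asked, in the order asked, and still so for the second after the job is handed in, with the robot touching nothing.
It also fails if it takes over 51 s, if anything falls off the work surface, if the arm or the gripper's body presses on something with over 40 N, if the wrist force passes 120 N, or if a joint passes its speed limit or range.

### The arm

A 7-joint arm with a two-finger parallel gripper is mounted at the origin on a cart in front of the work surface, level with it; the furniture and walls round the work are solid. World frame = base frame: x ahead of the robot, y to its left, z up, the work surface at z = 0. Lengths are in m, angles in rad, forces in N, time in s.
With the tool pointing down it reaches from about 0.4 to 0.85 m from the base axis. Payload 10.4 kg.
Tool frame: the origin (TCP) lies between the finger pads; the fingertips stand 14 mm ahead of it and the grasp point (between the pads) lies 5 mm behind it; z points along the fingers, y is the direction in which the jaws open and shut (so a half turn about z gives the same grasp; the last joint's range is limited). The gripper opens to 87 mm and grips with 3 to 60 N. Pads are 19 mm wide; open, the fingers measure 117 mm over their backs; the gripper's body (75 mm by 190 mm) begins 51 mm behind the grasp point.
Start: joints at [-1.318, 0.332, -0.065, 1.46, 0.022, 1.35, -0.088], TCP at [0.17, 0.601, 0.237] pointing down, gripper open.
Joint ranges: [-2.6, 2.6], [-0.5, 2.12], [-1.47, 1.34], [0.16, 2.42], [-1.27, 4.41], [0.06, 2.06], [-2.6, 2.6]. Speed limits (rad/s): [2.22, 2.22, 2.79, 2.79, 3.14, 3.14, 3.14].

### API

Orientations are given as a unit quaternion [x, y, z, w].
In Python, from bench import readout, camera, calibration, order gives the robot as it stands.
- The arm moves only by the tool apply_moves, never from a script. Its argument "deltas" is a list of rows, each an object with "translation": the shift along the world's x, y, z in m, a list of three; "turn": the turn, a rotation vector about the world's x, y, z in rad, a list of three; "hand": the finger opening in m, from 0 to 0.087. A call has 1 to 5 rows; each row shifts and turns the pose as measured when the row begins; what a row does not reach is not made up. A row lasts 1/10 s, in which the tool goes at most 50 mm and 8.59 degrees, less where a joint would pass 70% of its speed; a pose out of reach is approached as far as the arm can. A call with a gripper value outside its range is refused whole. The fingers move at their own pace and stop on an object; "newtons" is the grip in N (left out, the last holds). Time passes only in rows, so rows that do not move let the fingers close. It gives the time, the measured TCP pose, the force and the opening at its end, in the units of the state.
- readout.read_state(): the state, without advancing time (a new reading comes with each control period).
- camera(name): name is "side" or "top"; returns the picture (400x640x3 uint8, red, green, blue); there is no depth.
- calibration(name): a dict with "fx", "fy", "cx", "cy" (pixels), "extrinsics" (4x4, takes a point from world to camera coordinates). Camera axes: x right, y down, z forward; pixel columns grow to the right and rows downward; lengths in m; the calibration is good to about 2 mm. A picture is of the moment at which its call begins. calibration takes no time and is no camera call.
- order.close_job(): hands the job in, once; it reports no verdict.
The state is a dict: "time": time; "joint_positions": joint angles; "joint_vel": joint speeds; "joint_torque": joint torques, N m; "ee_pos": TCP position; "eef_rot": TCP orientation; "ft_force": force on the tool from outside, world axes, zero at the start; "torque": the same for the moment, N m; "width": finger opening in m.
Only numpy, scipy, OpenCV 4.12 (cv2) and the standard library are available. Lean on these libraries where they do the work, as an engineer would, in place of code of your own. Each camera call takes 0.05 s, during which the arm holds its last target. There are 200 camera calls.

## Working session

There is one attempt and no reset: what is moved stays moved. The work goes in short steps, Python scripts to look and compute and a tool call to move; the robot and the scene stay as the last step left them, time stands still between calls to the robot, and variables do not carry over. Pictures are saved under pics/ and viewed, about 8 in all and at most 12, crops included, and the job is handed in when it is done.

Besides the shell and the picture viewer there is one more tool, called after "Request:" as a command line: name --argument value ..., lists and objects as JSON in quotes. apply_moves: Moves the arm, as the interface text tells. Its arguments: {"type":"object","properties":{"deltas":{"type":"array","items":{"type":"object","properties":{"translation":{"type":"array","items":{"type":"number"}},"turn":{"type":"array","items":{"type":"number"}},"hand":{"type":"number"}}}},"newtons":{"type":"number"}},"required":["deltas"]}

```bash
mkdir -p pics
python3 - <<'E'
from bench import readout,camera,calibration
import cv2,numpy as np
for n in("top","side"):
    im=camera(n);cv2.imwrite(f"pics/{n}0.png",im[:,:,::-1])
    c=calibration(n);print(n,c['fx'],c['fy'],c['cx'],c['cy']);print(np.round(c['extrinsics'],4).tolist())
s=readout.read_state();print(s)
E
```

```text
top 402.73474708225143 402.73474708225143 316.58240380892323 199.71670296958914
[[0.0187, -0.9997, -0.0147, 0.0084], [-0.9889, -0.0163, -0.1477, 0.6215], [0.1474, 0.0173, -0.9889, 1.0252], [0.0, 0.0, 0.0, 1.0]]
side 402.70248246763225 402.70248246763225 315.79571403107616 197.15759841525963
[[-0.9996, -0.0231, 0.017, 0.6025], [-0.028, 0.6549, -0.7552, 0.0995], [0.0063, -0.7554, -0.6553, 1.1317], [0.0, 0.0, 0.0, 1.0]]
{'time': 0.1, 'joint_positions': array([-1.31760702,  0.33280482, -0.06469115,  1.46087108,  0.02159443,
        1.34989343, -0.08849125]), 'joint_vel': array([ 0.00066837, -0.00082138,  0.00083516, -0.00306894,  0.000742  ,
       -0.00189436, -0.00112367]), 'joint_torque': array([ 1.42626934e-03, -6.24540782e+01,  2.45743344e-02, -3.90710735e+01,
       -6.14769501e-02,  3.66283162e-02,  1.08702363e-04]), 'ee_pos': array([0.17010696, 0.60105892, 0.23582931]), 'eef_rot': array([ 1.37448790e-01,  9.90508667e-01, -6.37929031e-04, -6.03667201e-05]), 'ft_force': array([ 0.62093831, -0.33164864,  0.2404866 ]), 'torque': array([-0.0272066 ,  0.03123745, -0.00142385]), 'width': 0.08694451880918855}
```

View pics/top0.png

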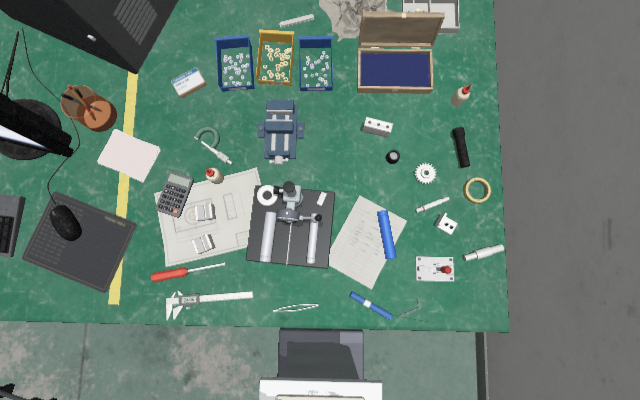

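View pics/side0.png

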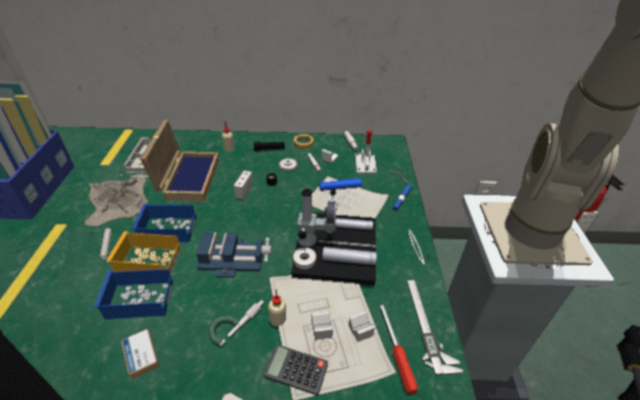

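The top view shows the comparator slab at about (247–335, 185–268). There are two grey cylinders on it, near (268,237) on the left and (312,238) on the right, with the line near (290,240). A blue look-alike lies at (387,234) and is not meant. I'll enlarge the slab to compare the two cylinders.

Run:
```python
import cv2,numpy as np
a=cv2.imread("pics/top0.png")[170:280,235:345];b=cv2.imread("pics/side0.png")[180:290,285:385]
a=cv2.resize(a,(600,600),interpolation=cv2.INTER_CUBIC)
cv2.imwrite("pics/crop1.png",a)
```

```text
(no output)
```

View pics/crop1.png

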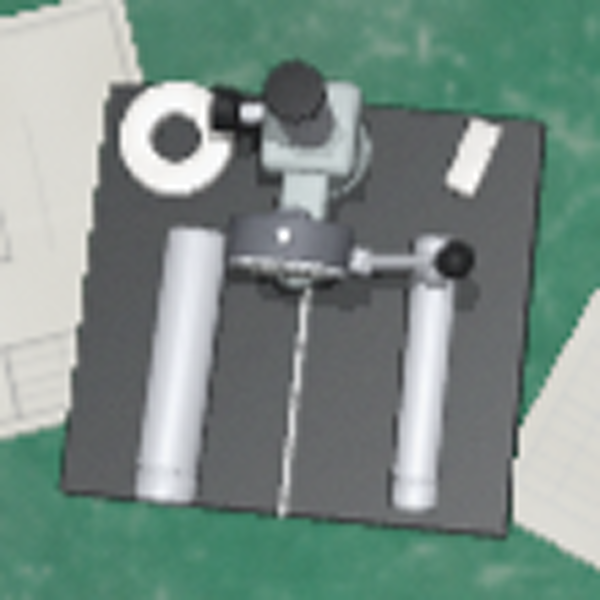

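The left cylinder at (268,237) is about 52 px wide in the crop and the right one at (312,238) about 42 px, so the left one is the thick master. Next I'll measure the comparator pose and both cylinders.

```bash
cat > h.py <<'E'
import cv2,numpy as np
from bench import calibration
from scipy.optimize import least_squares
def ray(n,uv,z):
    c=calibration(n);E=np.array(c['extrinsics']);R,t=E[:3,:3],E[:3,3]
    d=R.T@np.array([(uv[0]-c['cx'])/c['fx'],(uv[1]-c['cy'])/c['fy'],1]);o=-R.T@t
    return o+d*(z-o[2])/d[2]
def proj(n,P):
    c=calibration(n);E=np.array(c['extrinsics']);q=E[:3,:3]@P+E[:3,3]
    return np.array([c['fx']*q[0]/q[2]+c['cx'],c['fy']*q[1]/q[2]+c['cy']])
def pix(p): return np.array(p)/5.4545+[235,170]-0.41
def cyl(im,x0,y0,x1,y1,z):   # bright blob in top-view window -> centre, yaw, size
    g=im[y0:y1,x0:x1].min(2).astype(float)
    L,Rr,C=[],[],[]
    for r in range(g.shape[0]):
        w=np.clip((g[r]-80)/100,0,1)
        if w.sum()>3: C.append(((w*np.arange(len(w))).sum()/w.sum()+x0,r+y0));L.append(w.sum())
    C=np.array(C)
    k=np.polyfit(C[:,1],C[:,0],1)
    a=ray("top",(np.polyval(k,C[0,1]-.5),C[0,1]-.5),z);b=ray("top",(np.polyval(k,C[-1,1]+.5),C[-1,1]+.5),z)
    d=a-b
    return (a+b)/2,np.degrees(np.arctan2(d[1],d[0])),np.linalg.norm(d),np.median(L)
E
python3 - <<'E'
from h import *
im=cv2.imread("pics/top0.png")
loc=np.array([[103,110],[103,-110],[-103,-110],[-103,110]])/1e3
W=np.array([ray("top",pix(p),.03)[:2] for p in[(112,85),(545,122),(505,535),(62,492)]])
f=lambda q:((loc@np.array([[np.cos(q[2]),np.sin(q[2])],[-np.sin(q[2]),np.cos(q[2])]])+q[:2])-W).ravel()
s=least_squares(f,[.45,0,0]);print("corner fit",s.x,np.degrees(s.x[2]),np.round(s.fun*1e3,1))
# line: bright peak per row
C=[]
for v in range(225,264):
    g=im[v,280:298].min(1).astype(float);g=np.clip(g-np.median(g)-15,0,None)
    if g.sum()>20:C.append(((g*np.arange(280,298)).sum()/g.sum(),v))
C=np.array(C);k=np.polyfit(C[:,1],C[:,0],1);r=C[:,0]-np.polyval(k,C[:,1]);m=abs(r)<.6;k=np.polyfit(C[m,1],C[m,0],1)
a=ray("top",(np.polyval(k,228),228),.03);b=ray("top",(np.polyval(k,262),262),.03);d=a-b
print("line",len(C),m.sum(),a,b,np.degrees(np.arctan2(d[1],d[0])))
yaw=np.arctan2(d[1],d[0])
def loc2(p):
    v=p[:2]-s.x[:2];return v@[np.cos(yaw),np.sin(yaw)]*1e3,v@[-np.sin(yaw),np.cos(yaw)]*1e3
print("line loc",loc2(a),loc2(b))
for n,w in(("thick",(256,210,278,264)),("thin",(304,222,320,265))):
    c=cyl(im,*w,.045 if n=="thick" else .041);print(n,c,loc2(c[0]))
E
```

```text
corner fit [ 0.55242195  0.08776683 -0.07713173] -4.419322629369221 [ 2.6  1.9  0.9 -1.3 -2.  -2.3 -1.5  1.7]
line 39 39 [0.54603637 0.08896282 0.03      ] [0.45598202 0.09617432 0.03      ] -4.5784432678138005
line loc (np.float64(-6.460671706966538), np.float64(0.6824463263067935)) (np.float64(-96.80330320602582), np.float64(0.6824463263067936))
thick (array([0.52205795, 0.14659563, 0.045     ]), np.float64(-3.5943779913770344), np.float64(0.13171980042853848), np.float64(11.780000000000001)) (np.float64(-34.96305054010714), np.float64(56.21729846924271))
thin (array([0.50715696, 0.0291943 , 0.041     ]), np.float64(-1.9032894381913223), np.float64(0.11276359963245143), np.float64(9.51)) (np.float64(-40.44505941737661), np.float64(-61.99885500110002))
```

Request:
apply_moves --deltas '[{"translation":[0.029,-0.038,0],"turn":[0,0,0.04],"hand":0.06},{"translation":[0.029,-0.038,0],"turn":[0,0,0.04],"hand":0.06},{"translation":[0.029,-0.038,0],"turn":[0,0,0.04],"hand":0.06},{"translation":[0.029,-0.038,0],"turn":[0,0,0.04],"hand":0.06},{"translation":[0.029,-0.038,0],"turn":[0,0,0.035],"hand":0.06}]'

```text
time: 0.6
ee_pos: [0.3116, 0.4078, 0.2322]
eef_rot: [0.031, 1.0, -0.002, -0.002]
ft_force: [1.7, -0.9, -0.1]
width: 0.0615
```

Request:
apply_moves --deltas '[{"translation":[0.029,-0.038,0],"turn":[-0.004,-0.052,0],"hand":0.06},{"translation":[0.029,-0.038,0],"turn":[-0.004,-0.052,0],"hand":0.06},{"translation":[0.029,-0.038,0],"turn":[-0.004,-0.052,0],"hand":0.06},{"translation":[0.029,-0.038,0],"turn":[-0.004,-0.052,0],"hand":0.06},{"translation":[0.029,-0.038,0],"turn":[-0.004,-0.052,0],"hand":0.06}]'

```text
time: 1.1
ee_pos: [0.4616, 0.2083, 0.2312]
eef_rot: [0.032, 0.991, -0.01, 0.131]
ft_force: [0.4, 1.0, 0.1]
width: 0.0604
```

```bash
cat >> h.py <<'E'
O=np.array([.5525,.0885]);Y=np.radians(-4.55)
def comp(p):
    v=np.asarray(p)[:2]-O;return np.round([v@[np.cos(Y),np.sin(Y)]*1e3,v@[-np.sin(Y),np.cos(Y)]*1e3],1)
def st():
    from bench import readout
    from scipy.spatial.transform import Rotation as Ro
    s=readout.read_state();R=Ro.from_quat(s['eef_rot'])
    M=Ro.from_euler('z',-Y).as_matrix()@R.as_matrix()
    tip=s['ee_pos']+.014*R.as_matrix()[:,2]
    print("t",round(s['time'],2),"tcp",np.round(s['ee_pos'],4),"tip comp",comp(tip),round(tip[2],4),"F",np.round(s['ft_force'],1),"w",round(s['width'],4))
    Rd=lambda q:Ro.from_matrix(q)
    t=np.radians(15);z=np.array([np.sin(t),0,-np.cos(t)]);y=np.array([0,1,0])
    T=Ro.from_euler('z',Y).as_matrix()@np.column_stack([np.cross(y,z),y,z])
    print("tool y,z in comp",np.round(M[:,1],3),np.round(M[:,2],3),"turn to tilt15:",np.round((Ro.from_matrix(T)*R.inv()).as_rotvec(),3))
E
python3 -c "from h import *;st()"
```

```text
t 1.1 tcp [0.4616 0.2083 0.2312] tip comp [-96.5 112.1] 0.2177 F [0.4 1.  0.1] w 0.0604
tool y,z in comp [-0.014  1.    -0.011] [ 0.261 -0.007 -0.965] turn to tilt15: [ 0.011  0.001 -0.014]
```

Request:
apply_moves --deltas '[{"translation":[0.03,-0.03,-0.02],"turn":[0.011,0,-0.014],"hand":0.06},{"translation":[0.031,-0.031,-0.02],"turn":[0,0,0],"hand":0.06},{"translation":[0,0,-0.045],"turn":[0,0,0],"hand":0.06},{"translation":[0,0,0],"turn":[0,0,0],"hand":0.06}]'

```text
time: 1.5
ee_pos: [0.5265, 0.1377, 0.1452]
eef_rot: [0.044, 0.99, -0.005, 0.134]
ft_force: [-1.2, 0.4, 0.1]
width: 0.0597
```

Run:
```python
from h import *
from bench import camera
st()
a=camera("top")[170:280,235:345,::-1];b=camera("side")[175:285,285:395,::-1]
cv2.imwrite("pics/c2.png",cv2.resize(np.hstack([a,b]),(800,400),interpolation=cv2.INTER_CUBIC))
```

```text
t 1.5 tcp [0.5265 0.1377 0.1452] tip comp [-26.1  46.9] 0.1317 F [-1.2  0.4  0.1] w 0.0597
tool y,z in comp [0.009 1.    0.002] [ 0.265 -0.001 -0.964] turn to tilt15: [-0.001  0.007  0.009]
```

View pics/c2.png

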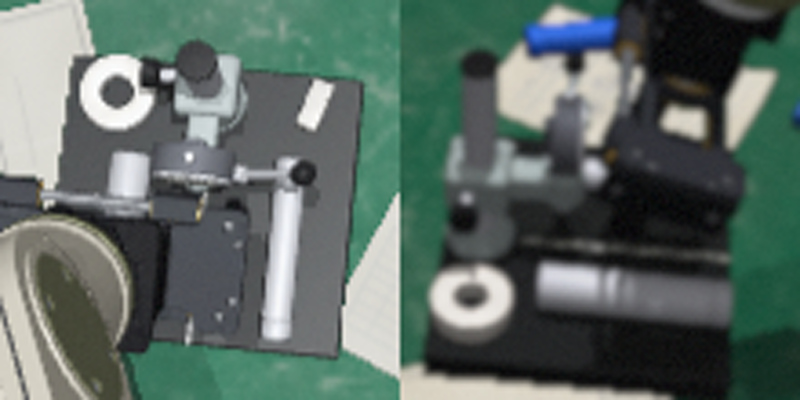

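Request:
apply_moves --deltas '[{"translation":[-0.004,0.0095,0],"turn":[0,0.007,0.009],"hand":0.06},{"translation":[0,0,-0.02],"turn":[0,0,0],"hand":0.06},{"translation":[0,0,-0.03],"turn":[0,0,0],"hand":0.06},{"translation":[0,0,-0.015],"turn":[0,0,0],"hand":0.06},{"translation":[0,0,0],"turn":[0,0,0],"hand":0.06}]'

```text
time: 2.1
ee_pos: [0.5283, 0.1607, 0.0959]
eef_rot: [0.034, 0.99, 0.004, 0.14]
ft_force: [0.5, 0.4, -0.0]
width: 0.0599
```

```bash
python3 -c "from h import *;st()"
```

```text
t 2.1 tcp [0.5283 0.1607 0.0959] tip comp [-26.   70.3] 0.0824 F [ 0.5  0.4 -0. ] w 0.0599
tool y,z in comp [-0.014  1.     0.017] [ 0.276  0.02  -0.961] turn to tilt15: [-0.015  0.019 -0.014]
```

Request:
apply_moves --deltas '[{"translation":[-0.006,-0.0139,0],"turn":[-0.015,0.019,-0.014],"hand":0.06}]'

```text
time: 2.2
ee_pos: [0.5225, 0.1491, 0.0975]
eef_rot: [0.038, 0.991, -0.004, 0.131]
ft_force: [-0.4, 0.3, -0.6]
width: 0.0599
```

Request:
apply_moves --deltas '[{"translation":[0,0,0],"turn":[0,0,0],"hand":0.06}]'

```text
time: 2.3
ee_pos: [0.5227, 0.1483, 0.0991]
eef_rot: [0.039, 0.991, -0.005, 0.131]
ft_force: [-0.3, 0.6, -0.1]
width: 0.06
```

Request:
apply_moves --deltas '[{"translation":[0,0,0],"turn":[0,0,0],"hand":0.06}]'

```text
time: 2.4
ee_pos: [0.5232, 0.1489, 0.1006]
eef_rot: [0.039, 0.991, -0.004, 0.132]
ft_force: [-0.3, 0.1, 0.0]
width: 0.0599
```

```bash
python3 -c "from h import *;st()"
```

```text
t 2.4 tcp [0.5232 0.1489 0.1006] tip comp [-30.3  57.9] 0.0871 F [-0.3  0.1  0. ] w 0.0599
tool y,z in comp [-0.002  1.     0.002] [ 0.261  0.003 -0.965] turn to tilt15: [-0.002  0.003 -0.002]
```

Request:
apply_moves --deltas '[{"translation":[0,-0.001,-0.025],"turn":[0,0,0],"hand":0.06},{"translation":[0,0,-0.015],"turn":[0,0,0],"hand":0.06}]'

```text
time: 2.6
ee_pos: [0.5259, 0.1494, 0.0642]
eef_rot: [0.039, 0.99, -0.001, 0.135]
ft_force: [-0.3, -0.6, 0.3]
width: 0.0597
```

```bash
python3 -c "from h import *;st()"
```

```text
t 2.6 tcp [0.5259 0.1494 0.0642] tip comp [-27.6  58.7] 0.0507 F [-0.3 -0.6  0.3] w 0.0597
tool y,z in comp [-0.002  1.     0.008] [ 0.267  0.008 -0.964] turn to tilt15: [-0.007  0.009 -0.002]
```

Request:
apply_moves --deltas '[{"translation":[-0.004,-0.002,-0.01],"turn":[-0.007,0.009,-0.002],"hand":0.044},{"translation":[0,0,-0.002],"turn":[0,0,0],"hand":0.044},{"translation":[0,0,-0.0015],"turn":[0,0,0],"hand":0.036}]'

```text
time: 2.9
ee_pos: [0.5217, 0.1474, 0.0506]
eef_rot: [0.039, 0.991, -0.005, 0.13]
ft_force: [0.0, -0.4, -0.0]
width: 0.0437
```

```bash
python3 -c "from h import *;st()"
```

```text
t 2.9 tcp [0.5217 0.1474 0.0506] tip comp [-31.7  56.3] 0.0371 F [ 0.  -0.4 -0. ] w 0.0437
tool y,z in comp [ 0.     1.    -0.001] [ 0.259 -0.001 -0.966] turn to tilt15: [ 0.001 -0.     0.   ]
```

Request:
apply_moves --deltas '[{"translation":[0,0,0],"turn":[0,0,0],"hand":0.036},{"translation":[-0.0003,-0.004,-0.001],"turn":[0,0,0],"hand":0.036},{"translation":[-0.0003,-0.004,-0.001],"turn":[0,0,0],"hand":0.036},{"translation":[-0.0003,-0.004,-0.001],"turn":[0,0,0],"hand":0.036}]'

```text
time: 3.3
ee_pos: [0.5223, 0.1364, 0.0497]
eef_rot: [0.039, 0.99, -0.004, 0.132]
ft_force: [-0.4, 0.0, 0.2]
width: 0.0362
```

```bash
python3 -c "from h import *;st()"
```

```text
t 3.3 tcp [0.5223 0.1364 0.0497] tip comp [-30.2  45.4] 0.0362 F [-0.4  0.   0.2] w 0.0362
tool y,z in comp [-0.001  1.     0.002] [ 0.262  0.002 -0.965] turn to tilt15: [-0.002  0.003 -0.001]
```

Request:
apply_moves --deltas '[{"translation":[-0.0005,-0.004,-0.0003],"turn":[-0.002,0.003,0],"hand":0.036},{"translation":[-0.0005,-0.004,-0.0003],"turn":[0,0,0],"hand":0.036},{"translation":[-0.0005,-0.004,-0.0003],"turn":[0,0,0],"hand":0.036},{"translation":[-0.0005,-0.004,-0.0003],"turn":[0,0,0],"hand":0.036}]'

```text
time: 3.7
ee_pos: [0.5204, 0.1186, 0.0488]
eef_rot: [0.039, 0.991, -0.005, 0.131]
ft_force: [0.0, 1.1, -0.2]
width: 0.0359
```

Run:
```python
from h import *
from bench import camera
st()
a=camera("top")[170:280,235:345,::-1];b=camera("side")[175:285,285:395,::-1]
cv2.imwrite("pics/c3.png",cv2.resize(np.hstack([a,b]),(800,400),interpolation=cv2.INTER_CUBIC))
```

```text
t 3.7 tcp [0.5204 0.1186 0.0488] tip comp [-30.8  27.5] 0.0353 F [ 0.   1.1 -0.2] w 0.0359
tool y,z in comp [-0.001  1.     0.   ] [ 0.259  0.    -0.966] turn to tilt15: [-0.     0.001 -0.001]
```

View pics/c3.png

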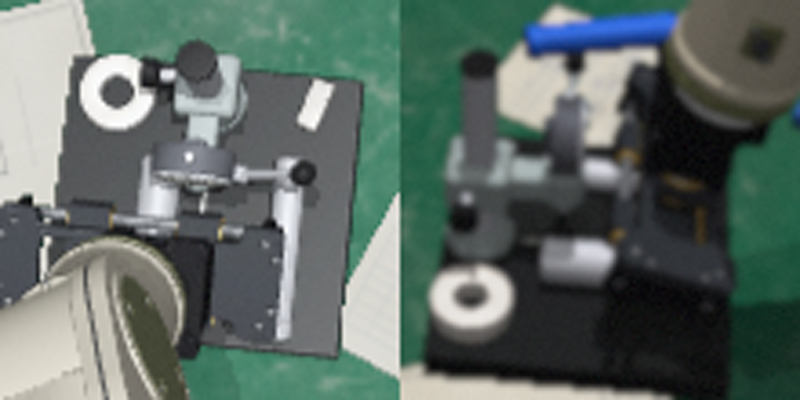

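Request:
apply_moves --deltas '[{"translation":[-0.0003,-0.004,0.0006],"turn":[0,0.001,-0.001],"hand":0.036},{"translation":[-0.0003,-0.004,0.0004],"turn":[0,0,0],"hand":0.036},{"translation":[-0.0003,-0.004,0],"turn":[0,0,0],"hand":0.036},{"translation":[-0.0003,-0.003,0],"turn":[0,0,0],"hand":0.036}]'

```text
time: 4.2
ee_pos: [0.5189, 0.1023, 0.0497]
eef_rot: [0.04, 0.991, -0.005, 0.13]
ft_force: [0.4, 0.3, 0.6]
width: 0.0357
```

```bash
python3 -c "from h import *;st()"
```

```text
t 4.2 tcp [0.5189 0.1023 0.0497] tip comp [-31.   11.1] 0.0361 F [0.4 0.3 0.6] w 0.0357
tool y,z in comp [ 0.001  1.    -0.   ] [ 0.258 -0.    -0.966] turn to tilt15: [ 0.    -0.001  0.001]
```

Request:
apply_moves --deltas '[{"translation":[-0.0002,-0.003,0],"turn":[0,0,0],"hand":0.034},{"translation":[-0.0002,-0.003,0],"turn":[0,0,0],"hand":0.034},{"translation":[-0.0002,-0.002,0],"turn":[0,0,0],"hand":0.034},{"translation":[-0.0002,-0.001,0],"turn":[0,0,0],"hand":0.034}]'

```text
time: 4.6
ee_pos: [0.5179, 0.0919, 0.0496]
eef_rot: [0.04, 0.991, -0.006, 0.13]
ft_force: [-0.5, 1.0, 1.6]
width: 0.0339
```

```bash
python3 -c "from h import *;st()"
```

```text
t 4.6 tcp [0.5179 0.0919 0.0496] tip comp [-31.2   0.6] 0.036 F [-0.5  1.   1.6] w 0.0339
tool y,z in comp [ 0.001  1.    -0.001] [ 0.258 -0.001 -0.966] turn to tilt15: [ 0.    -0.001  0.001]
```

Request:
apply_moves --deltas '[{"translation":[0,-0.0006,-0.0003],"turn":[0,-0.001,0.001],"hand":0.032},{"translation":[0,0,-0.0003],"turn":[0,0,0],"hand":0.0305},{"translation":[0,0,-0.0003],"turn":[0,0,0],"hand":0.0305},{"translation":[0,0,-0.0003],"turn":[0,0,0],"hand":0.0302}]' --newtons 3

```text
time: 5.0
ee_pos: [0.5179, 0.0914, 0.0483]
eef_rot: [0.039, 0.991, -0.005, 0.13]
ft_force: [-0.3, 0.1, 0.8]
width: 0.0302
```

```bash
python3 -c "from h import *;st()"
```

```text
t 5.0 tcp [0.5179 0.0914 0.0483] tip comp [-31.1   0.1] 0.0347 F [-0.3  0.1  0.8] w 0.0302
tool y,z in comp [ 0.  1. -0.] [ 0.259 -0.    -0.966] turn to tilt15: [ 0. -0.  0.]
```

Now the cylinder sits between the pads at y≈0.1 mm. I'll open, rise along the tool and withdraw towards the robot, so I can check it from above.

Request:
apply_moves --deltas '[{"translation":[0,0,0],"turn":[0,0,0],"hand":0.042},{"translation":[0,0,0],"turn":[0,0,0],"hand":0.048},{"translation":[0,0,0.005],"turn":[0,0,0],"hand":0.048},{"translation":[-0.003,0,0.02],"turn":[0,0,0],"hand":0.048},{"translation":[-0.01,0,0.03],"turn":[0,0,0],"hand":0.048}]'

```text
time: 5.5
ee_pos: [0.5025, 0.09, 0.1014]
eef_rot: [0.039, 0.991, -0.008, 0.127]
ft_force: [0.3, -0.2, 0.4]
width: 0.0476
```

Request:
apply_moves --deltas '[{"translation":[-0.02,0,0.04],"turn":[0,0,0],"hand":0.02},{"translation":[-0.02,-0.02,0.04],"turn":[0,0,0],"hand":0},{"translation":[-0.01,-0.045,0.005],"turn":[0,0,0],"hand":0},{"translation":[0,-0.048,0],"turn":[0,0,0],"hand":0},{"translation":[0,-0.045,0],"turn":[0,0,0],"hand":0}]'

```text
time: 6.0
ee_pos: [0.4517, -0.0676, 0.1962]
eef_rot: [0.035, 0.991, -0.006, 0.132]
ft_force: [0.5, -0.1, 1.0]
width: 0.016
```

Request:
apply_moves --deltas '[{"translation":[0,-0.045,0],"turn":[0,0.05,0.14],"hand":0},{"translation":[0,-0.03,0],"turn":[0,0.05,0.14],"hand":0},{"translation":[0,0,0],"turn":[0,0,0.14],"hand":0},{"translation":[0,0,0],"turn":[0,0,0.14],"hand":0},{"translation":[0,0,0],"turn":[0,0,0.14],"hand":0}]'

```text
time: 6.5
ee_pos: [0.4505, -0.1307, 0.1978]
eef_rot: [-0.277, 0.956, 0.028, 0.091]
ft_force: [-0.3, -0.6, 0.3]
width: 0.0007
```

Run:
```python
from h import *
from bench import camera
st()
a=camera("top")[:,:,::-1].copy();cv2.imwrite("pics/top4.png",a)
b=camera("side")[175:285,285:395,::-1]
cv2.imwrite("pics/c4.png",cv2.resize(np.hstack([a[170:280,235:345],b]),(800,400),interpolation=cv2.INTER_CUBIC))
```

```text
t 6.5 tcp [ 0.4505 -0.1307  0.1978] tip comp [ -82.1 -225. ] 0.184 F [-0.3 -0.6  0.3] w 0.0007
tool y,z in comp [-0.601  0.799  0.003] [ 0.15   0.116 -0.982] turn to tilt15: [ 0.015 -0.071 -0.644]
```

View pics/c4.png

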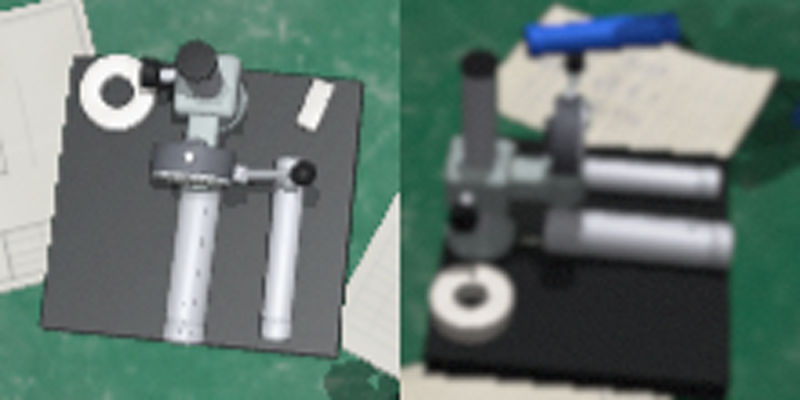

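The thick cylinder now lies on the line, with its near end at about (184,335) in the left crop. The thin one hasn't moved. Next I'll measure the offset.

Run:
```python
from h import *
im=cv2.imread("pics/top4.png")
c=cyl(im,277,224,298,265,.045);print(c,comp(c[0]))
# same rows measured on the line in first picture
e=c[0];print("line centred at same x: comp y of first-picture line =",comp([.5460,.08896]),comp([.4560,.09617]))
t=cyl(im,304,222,320,265,.041);print("thin",t,comp(t[0]))
```

```text
(array([0.50317068, 0.09394757, 0.045     ]), np.float64(-2.4657839362262974), np.float64(0.10719169171185489), np.float64(12.279999999999998)) [-49.6   1.5]
line centred at same x: comp y of first-picture line = [-6.5 -0.1] [-96.8  -0. ]
thin (array([0.50715711, 0.02918534, 0.041     ]), np.float64(-1.9101187271689004), np.float64(0.11276427609685126), np.float64(9.48)) [-40.5 -62.7]
```

Run:
```python
from h import *
im=cv2.imread("pics/top4.png");g=im.min(2).astype(float)
L=[]
for v in range(220,266):
    r=g[v,272:304];w=np.interp(np.arange(0,31,.1),np.arange(32),r)>125
    i=np.flatnonzero(w)
    if len(i):L.append((v,272+i[0]/10,272+i[-1]/10))
L=np.array(L)
for v,a,b in L[::3]:
    p=ray("top",((a+b)/2,v),.045);print(int(v),round(a,1),round(b,1),comp(p))
m=(L[:,0]>=227)&(L[:,0]<=258)
for k in(1,2):
    q=np.polyfit(L[m,0],L[m,k],1);P=[ray("top",(np.polyval(q,v),v),.045) for v in(227,258)]
    d=P[0]-P[1];print("edge",k,np.degrees(np.arctan2(d[1],d[0])),comp(P[0]),comp(P[1]))
```

```text
220 292.0 292.2 [14.  -4.3]
224 284.4 294.7 [2.8 1.3]
227 283.6 294.5 [-5.2  1.7]
230 283.4 294.5 [-13.1   1.1]
233 283.1 293.7 [-21.1   1.7]
236 282.5 293.5 [-29.    1.9]
239 282.3 293.2 [-36.9   1.7]
242 281.6 292.6 [-44.9   2.6]
245 281.4 292.5 [-52.7   2.1]
248 281.3 291.9 [-60.5   2.2]
251 280.5 291.5 [-68.4   2.9]
254 280.4 291.5 [-76.2   2.2]
257 280.4 290.8 [-84.    2.2]
260 279.5 290.5 [-91.9   3. ]
263 280.6 290.5 [-99.4   0.7]
edge 1 -5.068749507106889 [-6.6 15.9] [-88.   16.6]
edge 2 -5.611039939820201 [ -3.8 -12.9] [-85.3 -11.4]
```

Run:
```python
from h import *
from bench import camera
im=cv2.imread("pics/side0.png");b=camera("side")[:,:,::-1].copy();cv2.imwrite("pics/side5.png",b)
for x in(-60,-80,-95):
    p=np.r_[O+np.array([np.cos(Y),np.sin(Y)])*x/1e3,.03];u,v=proj("side",p);ui=int(round(u));v0=int(v)
    print(x,round(u,1),round(v,1),"line col",v0-8,im[v0-8:v0+9,ui].min(1).tolist())
    print("   cyl",b[v0-20:v0+12,ui].min(1).tolist(),v0-20)
    q=p+[0,0,.015];print("   axis pred",proj("side",q).round(1))
```

```text
-60 357.6 245.0 line col 237 [31, 32, 31, 32, 31, 54, 87, 101, 79, 47, 33, 34, 61, 109, 160, 191, 207]
   cyl [167, 134, 100, 66, 36, 25, 29, 32, 41, 85, 142, 189, 211, 220, 218, 204, 182, 160, 138, 113, 93, 69, 44, 23, 27, 33, 33, 35, 35, 35, 35, 34] 225
   axis pred [358.1 241. ]
-80 365.3 245.7 line col 237 [30, 31, 31, 32, 28, 38, 65, 104, 115, 83, 39, 30, 37, 75, 134, 177, 199]
   cyl [189, 155, 120, 84, 51, 32, 26, 31, 34, 58, 105, 154, 180, 199, 216, 217, 202, 179, 156, 131, 109, 91, 65, 38, 22, 27, 32, 31, 34, 34, 34, 34] 225
   axis pred [365.9 241.7]
-95 371.1 246.2 line col 238 [32, 32, 31, 33, 35, 44, 66, 82, 73, 50, 31, 30, 47, 88, 138, 174, 190]
   cyl [149, 120, 88, 58, 36, 25, 31, 35, 35, 69, 123, 167, 190, 197, 192, 184, 167, 148, 129, 109, 89, 70, 47, 29, 16, 24, 30, 34, 32, 36, 36, 35] 226
   axis pred [371.7 242.2]
```

Both views show the cylinder about 2 mm left of the line: roughly +1.9 mm from above and +2 mm from the side. Its yaw is within about 1°. I'll straddle it again and roll it 2 mm to the right.

Request:
apply_moves --deltas '[{"translation":[0,0.02,0],"turn":[0,0,-0.13],"hand":0.05},{"translation":[0,0.045,0],"turn":[0,0,-0.13],"hand":0.05},{"translation":[0,0.045,0],"turn":[0,0,-0.13],"hand":0.05},{"translation":[0.005,0.045,0],"turn":[0,-0.03,-0.13],"hand":0.05},{"translation":[0.01,0.02,0],"turn":[0,-0.03,-0.12],"hand":0.05}]'

```text
time: 7.15
ee_pos: [0.4651, 0.0184, 0.1987]
eef_rot: [0.02, 0.992, -0.002, 0.123]
ft_force: [0.7, -0.6, 0.8]
width: 0.0326
```

```bash
python3 -c "from h import *;st()"
```

```text
t 7.15 tcp [0.4651 0.0184 0.1987] tip comp [-78.2 -76.7] 0.1852 F [ 0.7 -0.6  0.8] w 0.0326
tool y,z in comp [-0.039  0.999  0.001] [ 0.243  0.01  -0.97 ] turn to tilt15: [-0.002 -0.016 -0.039]
```

Target TCP is (0.518, 0.0895).

Request:
apply_moves --deltas '[{"translation":[0.005,0.04,0],"turn":[-0.002,-0.016,-0.039],"hand":0.05},{"translation":[0.01,0.028,-0.02],"turn":[0,0,0],"hand":0.05},{"translation":[0.02,0,-0.04],"turn":[0,0,0],"hand":0.05},{"translation":[0.01,0,-0.02],"turn":[0,0,0],"hand":0.05},{"translation":[0,0,0],"turn":[0,0,0],"hand":0.05}]'

```text
time: 7.65
ee_pos: [0.5104, 0.0969, 0.1174]
eef_rot: [0.051, 0.99, -0.002, 0.135]
ft_force: [-0.8, -0.3, 0.3]
width: 0.0498
```

```bash
python3 -c "from h import *;st()"
```

```text
t 7.65 tcp [0.5104 0.0969 0.1174] tip comp [-38.9   5.1] 0.1039 F [-0.8 -0.3  0.3] w 0.0498
tool y,z in comp [0.022 1.    0.009] [ 0.267  0.003 -0.964] turn to tilt15: [-0.008  0.009  0.022]
```

Request:
apply_moves --deltas '[{"translation":[0.007,-0.006,-0.01],"turn":[-0.008,0.009,0.022],"hand":0.05},{"translation":[0,0,-0.012],"turn":[0,0,0],"hand":0.05},{"translation":[0,0,-0.002],"turn":[0,0,0],"hand":0.05}]'

```text
time: 7.95
ee_pos: [0.5166, 0.0917, 0.0939]
eef_rot: [0.043, 0.99, -0.004, 0.131]
ft_force: [-1.1, -0.1, -0.1]
width: 0.0498
```

```bash
python3 -c "from h import *;st()"
```

```text
t 7.95 tcp [0.5166 0.0917 0.0939] tip comp [-32.4   0.4] 0.0803 F [-1.1 -0.1 -0.1] w 0.0498
tool y,z in comp [0.008 1.    0.003] [ 0.259  0.001 -0.966] turn to tilt15: [-0.003  0.001  0.008]
```

Request:
apply_moves --deltas '[{"translation":[0,0,-0.018],"turn":[-0.003,0,0.008],"hand":0.05},{"translation":[0,0,-0.014],"turn":[0,0,0],"hand":0.05},{"translation":[0,0,-0.003],"turn":[0,0,0],"hand":0.05}]'

```text
time: 8.25
ee_pos: [0.5164, 0.093, 0.0603]
eef_rot: [0.042, 0.99, -0.003, 0.132]
ft_force: [-1.1, 0.3, 0.4]
width: 0.05
```

```bash
python3 -c "from h import *;st()"
```

```text
t 8.25 tcp [0.5164 0.093  0.0603] tip comp [-32.7   1.6] 0.0467 F [-1.1  0.3  0.4] w 0.05
tool y,z in comp [0.005 1.    0.004] [ 0.262  0.003 -0.965] turn to tilt15: [-0.004  0.004  0.005]
```

Request:
apply_moves --deltas '[{"translation":[0.001,-0.0034,-0.009],"turn":[-0.004,0.004,0.005],"hand":0.044},{"translation":[0,0,-0.001],"turn":[0,0,0],"hand":0.038},{"translation":[0,0,-0.0005],"turn":[0,0,0],"hand":0.036}]'

```text
time: 8.55
ee_pos: [0.5176, 0.09, 0.0507]
eef_rot: [0.04, 0.991, -0.005, 0.131]
ft_force: [-0.6, 0.0, 0.0]
width: 0.0385
```

```bash
python3 -c "from h import *;st()"
```

```text
t 8.55 tcp [0.5176 0.09   0.0507] tip comp [-31.2  -1.3] 0.0372 F [-0.6  0.   0. ] w 0.0385
tool y,z in comp [0.001 1.    0.001] [ 0.26   0.001 -0.966] turn to tilt15: [-0.001  0.001  0.001]
```

Request:
apply_moves --deltas '[{"translation":[0,-0.0007,-0.0004],"turn":[-0.001,0.001,0.001],"hand":0.034},{"translation":[0,0,-0.0004],"turn":[0,0,0],"hand":0.031},{"translation":[0,0,-0.0004],"turn":[0,0,0],"hand":0.0295},{"translation":[0,0,-0.0003],"turn":[0,0,0],"hand":0.0295}]' --newtons 3

```text
time: 8.95
ee_pos: [0.5185, 0.0898, 0.0505]
eef_rot: [0.039, 0.991, -0.004, 0.131]
ft_force: [-0.9, 0.8, 0.7]
width: 0.0305
```

```bash
python3 -c "from h import *;st()"
```

```text
t 8.95 tcp [0.5185 0.0898 0.0505] tip comp [-30.3  -1.3] 0.037 F [-0.9  0.8  0.7] w 0.0305
tool y,z in comp [-0.     1.     0.002] [ 0.261  0.002 -0.965] turn to tilt15: [-0.002  0.002 -0.   ]
```

Request:
apply_moves --deltas '[{"translation":[0,-0.001,-0.0006],"turn":[-0.002,0.002,0],"hand":0.0295},{"translation":[0,-0.0006,-0.0006],"turn":[0,0,0],"hand":0.0295}]'

```text
time: 9.15
ee_pos: [0.5189, 0.0894, 0.0499]
eef_rot: [0.039, 0.991, -0.005, 0.131]
ft_force: [-1.3, 1.9, 4.0]
width: 0.0298
```

```bash
python3 -c "from h import *;st()"
```

```text
t 9.15 tcp [0.5189 0.0894 0.0499] tip comp [-29.9  -1.8] 0.0364 F [-1.3  1.9  4. ] w 0.0298
tool y,z in comp [-0.001  1.     0.001] [ 0.26   0.001 -0.966] turn to tilt15: [-0.001  0.001 -0.001]
```

Request:
apply_moves --deltas '[{"translation":[0,0,0],"turn":[0,0,0],"hand":0.042},{"translation":[0,0,0],"turn":[0,0,0],"hand":0.048},{"translation":[0,0,0.005],"turn":[0,0,0],"hand":0.048},{"translation":[-0.003,0,0.02],"turn":[0,0,0],"hand":0.048},{"translation":[-0.01,0,0.03],"turn":[0,0,0],"hand":0.048}]'

```text
time: 9.65
ee_pos: [0.5035, 0.0866, 0.1027]
eef_rot: [0.039, 0.991, -0.008, 0.128]
ft_force: [-0.1, 0.6, 0.7]
width: 0.0476
```

Request:
apply_moves --deltas '[{"translation":[-0.02,0,0.04],"turn":[0,0,0],"hand":0.02},{"translation":[-0.02,-0.02,0.04],"turn":[0,0,0],"hand":0},{"translation":[-0.01,-0.045,0.02],"turn":[0,0,0.13],"hand":0},{"translation":[0,-0.048,0.01],"turn":[0,0,0.13],"hand":0},{"translation":[0,-0.045,0],"turn":[0,0.05,0.13],"hand":0}]'

```text
time: 10.15
ee_pos: [0.4536, -0.0474, 0.2169]
eef_rot: [-0.124, 0.986, 0.015, 0.111]
ft_force: [0.3, 0.3, -0.9]
width: 0.0159
```

Request:
apply_moves --deltas '[{"translation":[0,-0.04,0],"turn":[0,0,0.14],"hand":0},{"translation":[0,-0.02,0],"turn":[0,0,0.14],"hand":0},{"translation":[0,0,0],"turn":[0,0,0.14],"hand":0},{"translation":[0,0,0],"turn":[0,0,0.14],"hand":0},{"translation":[0,0,0],"turn":[0,0,0.14],"hand":0}]'

```text
time: 10.65
ee_pos: [0.4527, -0.1091, 0.2187]
eef_rot: [-0.444, 0.889, 0.053, 0.101]
ft_force: [2.0, -2.6, 0.0]
width: 0.0003
```

Run:
```python
from h import *
from bench import camera
st()
im=camera("top")[:,:,::-1].copy();cv2.imwrite("pics/top6.png",im);b=camera("side")[:,:,::-1].copy();cv2.imwrite("pics/side6.png",b)
cv2.imwrite("pics/c6.png",cv2.resize(np.hstack([im[170:280,235:345],b[175:285,285:395]]),(800,400),interpolation=cv2.INTER_CUBIC))
def edges(im):
    g=im.min(2).astype(float);L=[]
    for v in range(227,259):
        i=np.flatnonzero(np.interp(np.arange(0,31,.1),np.arange(32),g[v,272:304])>125);L.append((v,272+i[0]/10,272+i[-1]/10))
    L=np.array(L);q=np.polyfit(L[:,0],(L[:,1]+L[:,2])/2,1)
    return [comp(ray("top",(np.polyval(q,v),v),.045)) for v in(227,258)]
print("before",edges(cv2.imread("pics/top4.png")),"now",edges(im))
b5=cv2.imread("pics/side5.png")
for u in(358,365,371):
    f=lambda q:np.interp(115,q[228:240,u].min(1),np.arange(228,240))
    print("side top edge",round(f(b5),2),round(f(b),2))
```

```text
t 10.65 tcp [ 0.4527 -0.1091  0.2187] tip comp [ -82.2 -202.2] 0.205 F [ 2.  -2.6  0. ] w 0.0003
tool y,z in comp [-0.845  0.535  0.004] [ 0.118  0.194 -0.974] turn to tilt15: [ 0.01  -0.033 -1.007]
before [array([-5.2,  1.5]), array([-86.6,   2.6])] now [array([-4.9, -0.8]), array([-86.4,   0.4])]
side top edge 234.53 233.78
side top edge 235.2 234.61
side top edge 235.85 235.44
```

View pics/c6.png

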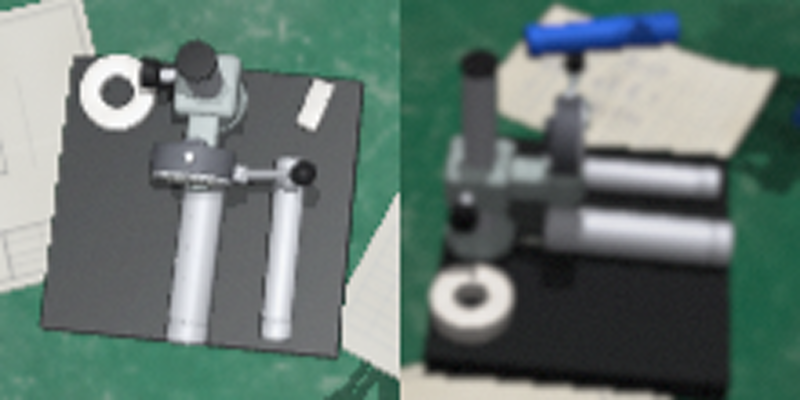

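The cylinder is now centred: about −0.2 mm in the top view and about 0 from the side. The thin one is unmoved, and the knob is at crop (303,173). Next is the lever, with fingers closed, the tool vertical and the jaw axis along the line.

```bash
cat >> h.py <<'E'
def st2():
    from bench import readout
    from scipy.spatial.transform import Rotation as Ro
    st();R=Ro.from_quat(readout.read_state()['eef_rot'])
    y=np.array([-1,0,0]);z=np.array([0,0,-1]);T=Ro.from_euler('z',Y).as_matrix()@np.column_stack([np.cross(y,z),y,z])
    print("turn to lever pose",np.round((Ro.from_matrix(T)*R.inv()).as_rotvec(),3))
E
python3 - <<'E'
from h import *
st2()
print("knob",ray("top",(318.3-.4,217.6-.4),.138),comp(ray("top",(317.9,217.2),.138)))
E
```

```text
t 10.75 tcp [ 0.4532 -0.1083  0.2188] tip comp [ -81.7 -201.4] 0.2051 F [ 0.6 -0.1  0.2] w 0.0003
tool y,z in comp [-0.844  0.536  0.005] [ 0.118  0.195 -0.974] turn to tilt15: [ 0.009 -0.032 -1.005]
turn to lever pose [-0.22   0.078  0.563]
knob [0.56499215 0.01372612 0.138     ] [ 18.4 -73.5]
```

Request:
apply_moves --deltas '[{"translation":[0.022,0.02,0.005],"turn":[-0.044,0.016,0.113],"hand":0},{"translation":[0.022,0.02,0],"turn":[-0.044,0.016,0.113],"hand":0},{"translation":[0.022,0.02,0],"turn":[-0.044,0.016,0.113],"hand":0},{"translation":[0.022,0.02,0],"turn":[-0.044,0.016,0.113],"hand":0},{"translation":[0.01,0.01,0],"turn":[-0.03,0.01,0.08],"hand":0}]' --newtons 20

```text
time: 11.25
ee_pos: [0.5043, -0.0312, 0.2373]
eef_rot: [-0.644, 0.764, -0.002, 0.034]
ft_force: [0.1, 0.6, 0.6]
width: 0.0002
```

```bash
python3 -c "from h import *;st2()"
```

```text
t 11.25 tcp [ 0.5043 -0.0312  0.2373] tip comp [ -37.8 -122.5] 0.2233 F [0.1 0.6 0.6] w 0.0002
tool y,z in comp [-0.995  0.092 -0.046] [ 0.051  0.045 -0.998] turn to tilt15: [ 0.183 -0.153 -1.467]
turn to lever pose [-0.043  0.052  0.091]
```

Request:
apply_moves --deltas '[{"translation":[0.03,0.02,0],"turn":[-0.02,0.025,0.05],"hand":0},{"translation":[0.02,0.015,-0.01],"turn":[-0.02,0.025,0.03],"hand":0},{"translation":[0.003,0.003,-0.01],"turn":[0,0,0],"hand":0},{"translation":[0,0,-0.01],"turn":[0,0,0],"hand":0}]'

```text
time: 11.65
ee_pos: [0.5063, 0.0042, 0.2283]
eef_rot: [-0.684, 0.729, -0.013, 0.025]
ft_force: [0.5, -0.7, 0.1]
width: 0.0005
```

```bash
python3 -c "from h import *;st2()"
```

```text
t 11.65 tcp [0.5063 0.0042 0.2283] tip comp [-38.6 -87.4] 0.2143 F [ 0.5 -0.7  0.1] w 0.0005
tool y,z in comp [-0.998 -0.016 -0.054] [ 0.053  0.02  -0.998] turn to tilt15: [ 0.221 -0.165 -1.572]
turn to lever pose [-0.016  0.055 -0.017]
```

```bash
python3 -c "
from bench import readout;s=readout.read_state();print(s['joint_positions'].round(2),s['ft_force'].round(1),s['torque'].round(2))"
```

```text
[-1.71 -0.5   1.34  1.87  0.5   1.36  2.59] [ 0.5 -0.7  0.1] [ 0.03  0.22 -0.  ]
```

Request:
apply_moves --deltas '[{"translation":[0.02,0,0],"turn":[0,0,0],"hand":0}]'

```text
time: 11.75
ee_pos: [0.5115, 0.0033, 0.2318]
eef_rot: [-0.684, 0.729, -0.017, 0.029]
ft_force: [-0.6, -0.3, -0.8]
width: 0.0002
```

```bash
python3 -c "
from h import *;st2()
from bench import readout;s=readout.read_state();print(s['joint_positions'].round(2))"
```

```text
t 11.75 tcp [0.5115 0.0033 0.2318] tip comp [-33.2 -87.9] 0.2178 F [-0.6 -0.3 -0.8] w 0.0002
tool y,z in comp [-0.998 -0.015 -0.064] [ 0.064  0.021 -0.998] turn to tilt15: [ 0.229 -0.157 -1.569]
turn to lever pose [-0.015  0.065 -0.016]
[-1.72 -0.5   1.34  1.86  0.51  1.36  2.59]
```

Joints 2, 3 and 7 are at their limits because I turned the wrist the wrong way round. A half turn the other way gives the same tool pose with joint 7 near zero.

Request:
apply_moves --deltas '[{"translation":[-0.02,-0.01,0],"turn":[0,0,-0.14],"hand":0},{"translation":[-0.02,-0.01,0],"turn":[0,0,-0.14],"hand":0},{"translation":[0,-0.01,0],"turn":[0,0,-0.14],"hand":0},{"translation":[0,0,0],"turn":[0,0,-0.14],"hand":0},{"translation":[0,0,0],"turn":[0,0,-0.14],"hand":0}]'

```text
time: 12.25
ee_pos: [0.4715, -0.0313, 0.2322]
eef_rot: [-0.378, 0.925, -0.026, 0.024]
ft_force: [-0.4, 1.2, -0.3]
width: 0.0003
```

Request:
apply_moves --deltas '[{"translation":[0,0,0],"turn":[0,0,-0.14],"hand":0},{"translation":[0,0,0],"turn":[0,0,-0.14],"hand":0},{"translation":[0,0,0],"turn":[0,0,-0.14],"hand":0},{"translation":[0,0,0],"turn":[0,0,-0.14],"hand":0},{"translation":[0,0,0],"turn":[0,0,-0.14],"hand":0}]'

```text
time: 12.75
ee_pos: [0.4727, -0.0377, 0.2324]
eef_rot: [-0.017, 0.999, -0.034, 0.015]
ft_force: [0.5, -0.7, -0.2]
width: 0.0005
```

```bash
sed -i 's/y=np.array(\[-1,0,0\])/y=np.array([1,0,0])/' h.py; python3 -c "
from h import *;st2()
from bench import readout;s=readout.read_state();print(s['joint_positions'].round(2))"
```

```text
t 12.75 tcp [ 0.4727 -0.0377  0.2324] tip comp [ -69.1 -133. ] 0.2185 F [ 0.5 -0.7 -0.2] w 0.0005
tool y,z in comp [-0.111  0.991 -0.069] [ 0.036 -0.066 -0.997] turn to tilt15: [ 0.064 -0.235 -0.103]
turn to lever pose [ 0.077 -0.035 -1.682]
[-1.23 -0.18  1.09  1.92  0.24  1.29  1.39]
```

Request:
apply_moves --deltas '[{"translation":[0,0,0],"turn":[0.007,-0.003,-0.145],"hand":0},{"translation":[0,0,0],"turn":[0.007,-0.003,-0.145],"hand":0},{"translation":[0,0,0],"turn":[0.007,-0.003,-0.145],"hand":0},{"translation":[0,0,0],"turn":[0.007,-0.003,-0.145],"hand":0},{"translation":[0,0,0],"turn":[0.007,-0.003,-0.145],"hand":0}]'

```text
time: 13.25
ee_pos: [0.4741, -0.0433, 0.2326]
eef_rot: [0.351, 0.936, -0.022, 0.01]
ft_force: [-0.3, -0.2, 0.3]
width: 0.0005
```

Request:
apply_moves --deltas '[{"translation":[0,0,0],"turn":[0,0,-0.145],"hand":0},{"translation":[0,0,0],"turn":[0,0,-0.145],"hand":0},{"translation":[0,0,0],"turn":[0,0,-0.145],"hand":0},{"translation":[0.01,0,0],"turn":[0,0,-0.145],"hand":0},{"translation":[0.02,0.02,0],"turn":[0,0,-0.14],"hand":0}]'

```text
time: 13.75
ee_pos: [0.5048, -0.0317, 0.2331]
eef_rot: [0.67, 0.742, -0.023, 0.003]
ft_force: [0.9, 0.5, 0.4]
width: 0.0003
```

```bash
python3 -c "
from h import *;st2()
from bench import readout;s=readout.read_state();print(s['joint_positions'].round(2))"
```

```text
t 13.75 tcp [ 0.5048 -0.0317  0.2331] tip comp [ -38.3 -124.1] 0.2191 F [0.9 0.5 0.4] w 0.0003
tool y,z in comp [ 0.983  0.18  -0.03 ] [-0.023 -0.039 -0.999] turn to tilt15: [-0.15  -0.199  1.387]
turn to lever pose [ 0.035 -0.03  -0.182]
[-1.06  0.12  1.1   1.8  -0.07  1.31  0.16]
```

Target is (0.565, 0.012).

Request:
apply_moves --deltas '[{"translation":[0.025,0.018,0],"turn":[0.018,-0.015,-0.09],"hand":0},{"translation":[0.02,0.014,0],"turn":[0.018,-0.015,-0.08],"hand":0},{"translation":[0.008,0.006,-0.01],"turn":[0,0,0],"hand":0},{"translation":[0,0,-0.015],"turn":[0,0,0],"hand":0}]'

```text
time: 14.15
ee_pos: [0.5645, 0.0059, 0.2071]
eef_rot: [0.736, 0.677, 0.002, 0.003]
ft_force: [-0.4, -0.6, 0.5]
width: 0.0003
```

```bash
python3 -c "from h import *;st2()"
```

```text
t 14.15 tcp [0.5645 0.0059 0.2071] tip comp [ 18.6 -81.4] 0.1931 F [-0.4 -0.6  0.5] w 0.0003
tool y,z in comp [ 1.    -0.004  0.006] [ 0.006 -0.001 -1.   ] turn to tilt15: [-0.226 -0.182  1.564]
turn to lever pose [0.001 0.006 0.004]
```

Request:
apply_moves --deltas '[{"translation":[0,0.004,-0.018],"turn":[0,0.006,0.004],"hand":0},{"translation":[0,0,-0.012],"turn":[0,0,0],"hand":0},{"translation":[0,0,-0.004],"turn":[0,0,0],"hand":0}]'

```text
time: 14.45
ee_pos: [0.5625, 0.0075, 0.1682]
eef_rot: [0.735, 0.678, -0.002, -0.0]
ft_force: [0.1, 0.9, 0.3]
width: 0.0002
```

Run:
```python
from h import *
from bench import camera
st2()
a=camera("top")[170:280,235:345,::-1];b=camera("side")[175:285,285:395,::-1]
cv2.imwrite("pics/c7.png",cv2.resize(np.hstack([a,b]),(800,400),interpolation=cv2.INTER_CUBIC))
```

```text
t 14.45 tcp [0.5625 0.0075 0.1682] tip comp [ 16.4 -80. ] 0.1542 F [0.1 0.9 0.3] w 0.0002
tool y,z in comp [ 1.    -0.002 -0.003] [-0.003 -0.003 -1.   ] turn to tilt15: [-0.217 -0.189  1.564]
turn to lever pose [ 0.003 -0.003  0.002]
```

View pics/c7.png

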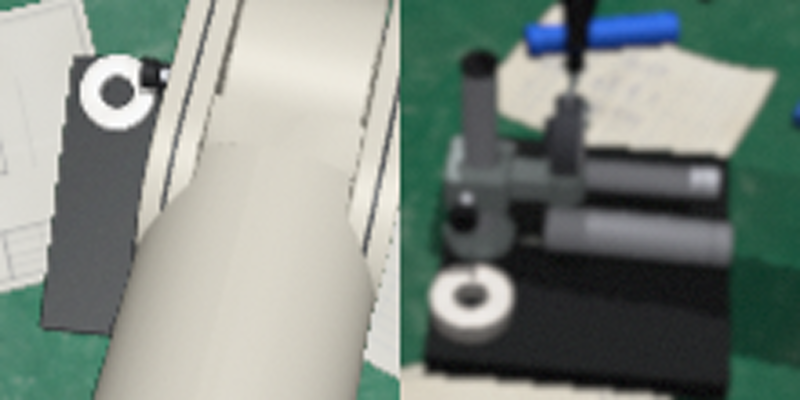

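The side view shows the fingertips right over the knob at (575,65), so I'll start pushing down.

Request:
apply_moves --deltas '[{"translation":[0.002,0.002,-0.006],"turn":[0,0,0],"hand":0},{"translation":[0,-0.001,-0.007],"turn":[0,0,0],"hand":0},{"translation":[0,-0.003,-0.007],"turn":[0,0,0],"hand":0}]'

```text
time: 14.85
ee_pos: [0.5666, 0.0034, 0.1513]
eef_rot: [0.736, 0.677, -0.0, 0.002]
ft_force: [-0.6, -3.0, 2.7]
width: 0.0004
```

```bash
python3 -c "from h import *;st2()"
```

```text
t 14.85 tcp [0.5666 0.0034 0.1513] tip comp [ 20.8 -83.8] 0.1373 F [-0.6 -3.   2.7] w 0.0004
tool y,z in comp [ 1.    -0.003  0.003] [ 0.003 -0.003 -1.   ] turn to tilt15: [-0.221 -0.184  1.564]
turn to lever pose [0.004 0.002 0.003]
```

Request:
apply_moves --deltas '[{"translation":[-0.002,-0.003,-0.007],"turn":[0,0,0],"hand":0},{"translation":[0,-0.002,-0.008],"turn":[0,0,0],"hand":0},{"translation":[0,-0.001,-0.008],"turn":[0,0,0],"hand":0},{"translation":[0,0,-0.008],"turn":[0,0,0],"hand":0}]'

```text
time: 15.25
ee_pos: [0.5653, -0.0038, 0.119]
eef_rot: [0.736, 0.677, 0.001, 0.003]
ft_force: [-0.3, -1.0, 1.4]
width: 0.0005
```

```bash
python3 -c "from h import *;st2()"
```

```text
t 15.25 tcp [ 0.5653 -0.0038  0.119 ] tip comp [ 20.1 -91. ] 0.105 F [-0.3 -1.   1.4] w 0.0005
tool y,z in comp [ 1.    -0.004  0.006] [ 0.006 -0.003 -1.   ] turn to tilt15: [-0.223 -0.182  1.564]
turn to lever pose [0.003 0.005 0.004]
```

Request:
apply_moves --deltas '[{"translation":[-0.002,-0.001,-0.008],"turn":[0,0,0],"hand":0},{"translation":[0,0,-0.007],"turn":[0,0,0],"hand":0},{"translation":[0,0,-0.006],"turn":[0,0,0],"hand":0}]'

```text
time: 15.55
ee_pos: [0.5636, -0.0039, 0.0963]
eef_rot: [0.736, 0.677, 0.001, 0.003]
ft_force: [-14.9, 0.5, 57.9]
width: 0.0007
```

Request:
apply_moves --deltas '[{"translation":[0,0,-0.005],"turn":[0,0,0],"hand":0}]'

```text
time: 15.65
ee_pos: [0.5645, -0.0039, 0.0952]
eef_rot: [0.736, 0.677, 0.003, 0.002]
ft_force: [-32.6, 3.7, 95.5]
width: 0.0005
```

```bash
python3 -c "from h import *;st2()"
```

```text
t 15.65 tcp [ 0.5645 -0.0039  0.0952] tip comp [ 19.4 -91.1] 0.0812 F [-32.6   3.7  95.5] w 0.0005
tool y,z in comp [ 1.    -0.003  0.006] [ 0.006  0.001 -1.   ] turn to tilt15: [-0.227 -0.184  1.563]
turn to lever pose [-0.001  0.006  0.003]
```

At the stop: the tip is at 81 mm and the force rose sharply. Backing off now.

Request:
apply_moves --deltas '[{"translation":[0,0,0.004],"turn":[0,0,0],"hand":0},{"translation":[0,0,0.015],"turn":[0,0,0],"hand":0},{"translation":[0,0,0.035],"turn":[0,0,0],"hand":0},{"translation":[0,0,0.04],"turn":[0,0,0],"hand":0},{"translation":[0,-0.01,0.04],"turn":[0,0,0],"hand":0}]'

```text
time: 16.15
ee_pos: [0.5614, -0.0118, 0.2306]
eef_rot: [0.735, 0.678, -0.001, -0.001]
ft_force: [0.8, 0.4, 0.1]
width: 0.0003
```

Request:
apply_moves --deltas '[{"translation":[-0.02,-0.035,0.01],"turn":[0,0,0],"hand":0},{"translation":[-0.03,-0.035,0],"turn":[0,0,0],"hand":0},{"translation":[-0.03,-0.035,0],"turn":[0,0,0],"hand":0},{"translation":[-0.02,-0.035,0],"turn":[0,0,0],"hand":0},{"translation":[0,-0.03,0],"turn":[0,0,0],"hand":0}]'

```text
time: 16.65
ee_pos: [0.4607, -0.1845, 0.2463]
eef_rot: [0.733, 0.68, 0.007, -0.001]
ft_force: [-0.1, 0.1, 0.3]
width: 0.0006
```

Request:
apply_moves --deltas '[{"translation":[0,-0.03,0],"turn":[0,0,0],"hand":0},{"translation":[0,-0.03,0],"turn":[0,0,0],"hand":0},{"translation":[0,0,0],"turn":[0,0,0],"hand":0},{"translation":[0,0,0],"turn":[0,0,0],"hand":0}]'

```text
time: 17.05
ee_pos: [0.4587, -0.25, 0.2476]
eef_rot: [0.734, 0.679, 0.01, -0.001]
ft_force: [-0.2, -0.1, 0.2]
width: 0.0004
```

Run:
```python
from h import *
from bench import camera
st2()
im=camera("top")[:,:,::-1].copy();b=camera("side")[:,:,::-1].copy()
cv2.imwrite("pics/c8.png",cv2.resize(np.hstack([im[170:280,235:345],b[175:285,285:395]]),(800,400),interpolation=cv2.INTER_CUBIC))
g=im.min(2).astype(float);L=[]
for v in range(227,259):
    i=np.flatnonzero(np.interp(np.arange(0,31,.1),np.arange(32),g[v,272:304])>125);L.append((v,272+i[0]/10,272+i[-1]/10))
L=np.array(L);q=np.polyfit(L[:,0],(L[:,1]+L[:,2])/2,1)
print([comp(ray("top",(np.polyval(q,v),v),.045)) for v in(227,258)])
t=cyl(im,304,222,320,265,.041);print("thin",comp(t[0]))
```

```text
t 17.05 tcp [ 0.4587 -0.25    0.2476] tip comp [ -66.5 -344.6] 0.2336 F [-0.2 -0.1  0.2] w 0.0004
tool y,z in comp [1.    0.    0.012] [ 0.012  0.016 -1.   ] turn to tilt15: [-0.244 -0.19   1.558]
turn to lever pose [-0.015  0.014 -0.001]
[array([-4.9, -0.7]), array([-86.4,   0.4])]
thin [-40.5 -62.8]
```

View pics/c8.png

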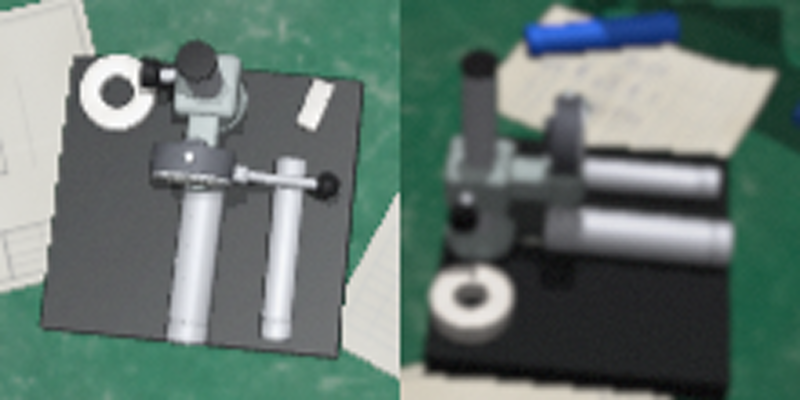

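The lever is down, with the knob now at crop (327,185) swung out to the right. The thick cylinder is still on the line and nothing else has moved.

```bash
python3 -c "
from bench import order;print(order.close_job())"
```

```text
the job is handed in; nothing more can be done
None
```

I rolled the thick (left) cylinder onto the white line between loosely straddling fingertips, pushed the lift lever down to its stop, and drew the arm clear. I handed the job in at about 17 s.

**Cylinder position:** After the first roll, both cameras showed the cylinder about 2 mm left of the line, so I straddled it again and moved it 2 mm right. The last top view puts its axis between −0.7 and +0.4 mm of the line, with a yaw error of about 0.8°. The side view, taken before I pushed the lever, put it at about 0 mm. Those camera measurements agree to within a millimetre, but the robot's own readings differed from them by about 2 mm sideways. I relied on the cameras.

**Other things on the base:** The thin cylinder measured unmoved, and the ring and gauge block look untouched.

**Lever:** The fingertips went down to about 81 mm, where the knob's top should be at 84 mm when the lever is fully down. The lever also looks down in the last picture. I did not measure the dial contact itself, because it is hidden in both views.

**What went less well:**
- **Force at the stop:** I pushed too hard against the lever's stop. The wrist force peaked at about 101 N, under the 120 N limit, and it came through the fingertips.
- **Wrist turn:** I first turned the wrist the wrong way and reached joint limits while clear of everything. I undid that before pushing the lever.

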